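Hold a sample panel flush with a spacer in the bonding jig

ROBOT

A 7-joint arm with a two-finger parallel gripper is mounted at the origin on the work surface. World frame = base frame: x ahead of the robot, y to its left, z up, the work surface at z = 0. Lengths are in mm, angles in rad, forces in N, time in s.
With the tool pointing down it reaches from about 350 to 775 mm from the base axis. Payload 3.1 kg.
Tool frame: the origin (TCP) lies at the very end of the fingers, on their centre line; the grasp point (between the pads) lies 19 mm behind it; z points along the fingers, y is the line along which they close (so a half turn about z gives the same grasp; the last joint's range is limited). The gripper opens to 85 mm and grips with 20 to 120 N. Pads are 22 mm wide; open, the fingers measure 114 mm over their backs; the gripper's body (76 mm by 85 mm) begins 54 mm behind the grasp point. The pads swing forward as they close: fully open they stand 13 mm farther back than shut.
Start: joints at [-1.18, 0.311, 0.014, 1.512, -0.004, 1.319, -0.027], TCP at [230.654, 499.316, 231.304] pointing down, gripper open.
Joint ranges: [-2.7, 2.7], [-0.3, 1.91], [-1.27, 1.3], [0.12, 2.57], [-1.44, 4.58], [0.2, 2.03], [-3.05, 3.05]. Speed limits (rad/s): [2.79, 2.79, 3.14, 3.14, 3.14, 3.14, 3.14].

INTERFACE

Orientations are given as a 3x3 rotation matrix whose columns are the frame's x, y, z axes.
In Python, from bench import bot gives the robot as it stands. The module is installed in compiled form; this text tells all that it offers.
- The arm moves only by the tool send_rows, never from a script. Its argument "rows" is one flat list of numbers, 5 for each row, row after row: the shift along the tool's x, y, z as a fraction of full scale, then the turn about the tool's z as a fraction of full scale, then the gripper command: -1 is shut, 1 is fully open, values between are in proportion. A call has 1 to 10 rows; each row shifts and turns the commanded pose from where the row before left it, along the tool's axes as they then stand; what a row does not reach is not made up. Full scale, the value 1, is 20 mm for a shift and 4 degrees for a turn. A row lasts 1/8 s, in which the tool goes at most 62.5 mm and 10.7 degrees, less where a joint would pass 70% of its speed; a pose out of reach is approached as far as the arm can. A call with a number of a shift or a turn outside -1 to 1 is refused whole. A call with a gripper value outside its range is refused whole. The fingers move at their own pace and stop on an object; "squeeze" is the grip in N (left out, the last holds). Time passes only in rows, so rows that do not move let the fingers close. It gives the time, the measured TCP pose, the force, the opening and the grip force at its end, in the units of the state.
- bot.get_obs(): the state, without advancing time (a new reading comes with each control period).
- bot.get_image(name): name is "scene" or "top" or "wrist"; returns a dict with "pixels" (420x560x3 uint8, blue, green, red), "fx", "fy", "cx", "cy" (pixels), "position" and "rotation" of the camera in the world; the wrist camera has in their place "T_tool_cam" (4x4, takes a point from camera to tool coordinates, whose origin is the TCP and whose axes are the flange's). Camera axes: x right, y down, z forward; pixel columns grow to the right and rows downward; lengths in mm; the calibration is good to about 2 mm. A picture is of the moment at which its call begins: read the wrist's pose just before it. There is no depth.
- bot.finish_job(): hands the job in; it is judged then, once.
The state is a dict: "clock": time; "q": joint angles; "qd": joint speeds; "tau": joint torques, N m; "tool_pos": TCP position; "eef_rot": TCP orientation; "contact_force": force on the tool from outside, world axes, zero at the start; "moment": the same for the moment, N m; "grip_width": opening from 0.0 (shut) to 1.0 (fully open); "grasp_force": force on a finger pad.
Only numpy, scipy, OpenCV 4.12 (cv2) and the standard library are available. Lean on these libraries where they do the work, as an engineer would, in place of code of your own. Each camera call takes 0.05 s, during which the arm holds its last target. There are 200 camera calls.

TASK

In the bonding jig the green sample panel stands a few millimetres off the white foot rail it is being glued to. Take the orange spacer out of its black stand, slide it upright and all the way down into the gap between the blue backing blocks and the panel, only at the block where that gap is wide enough for it (do not force it onto the others), and push with it until the panel is flush against the foot rail. Finish while holding: keep gripping the spacer and keep the panel pressed flush with it, never touch the panel with the fingers, and leave the red tub, yellow tape roll and black clip where they are.

Things in the scene. Friction and masses are not known exactly. Their poses are not given: they have to be found in the camera images.
- jig: Fixed jig: dark base plate 76 x 204 x 10 mm, end cheeks 22 mm high. Origin: centre of its underside. x points from the backing blocks across the gap to panel and foot rail (away from the robot, within 0.35 rad), y along the panel, z up. White foot rail 12 mm thick, top at z = 24 mm, its face to the panel at x = +16 mm. Gap floor at z = 10 mm.
- panel: Green panel, 8 mm thick (x), 184 long, 32 tall, top 44 mm above the work surface. Origin: centre of its underside. Slides only along jig x: origin at jig x = +6 mm at the start (back face at +2 mm), at +12 mm when flush with the rail, where it stops. A spring pushes it back (3 N at the start, 4.2 N flush), so it stays flush only while pushed.
- block_thin: Fixed blue block 14 mm thick (x), 60 wide (y), 30 tall, its top 40 mm above the work surface. Origin: middle of its back face's lower edge, at jig x = -34, z = 10 mm; axes as the jig's; it fills x = 0 to 14 mm. Gap from it to the panel: 22 mm at the start (28 flush), 60 mm long. The three blocks stand in shuffled order at jig y = -62, 0, +62 mm.
- block_mid: Fixed blue backing block like block_thin, but 29 mm thick: the gap at it is only 7 mm (13 mm when flush), too narrow for the spacer.
- block_thick: Fixed blue backing block like block_thin, but 32 mm thick: the gap at it is only 4 mm (10 mm when flush), too narrow for the spacer.
- stand: Fixed black stand holding the spacer: an open pocket, outside 30 x 52 mm, 24 mm tall, on a foot 50 x 72 mm; pocket 20 (x) x 42 (y) mm inside, its floor 5 mm above the work surface. Origin: centre of its underside.
- spacer: Loose orange plate 14 mm thick (x), 36 wide (y), 92 tall (z), about 50 g. Origin: centre of its underside. It stands in the stand's pocket, underside 5 mm and top 97 mm above the work surface. A half turn about z changes nothing. Best gripped across its thickness near the top, so that the fingers stay above the panel's top (44 mm) when it is down in the gap.
- tub: Bystander: red round tub with white lid, 60 mm across, 48 mm tall, origin at centre of underside.
- tape: Bystander: yellow ring-shaped tape roll lying flat, 68 mm across, 20 mm tall, origin at centre of underside.
- clip: Bystander: black U-shaped cable clip 50 x 22 x 28 mm, origin at centre of underside.
Things that resemble listed ones, but are neither listed nor needed, are in the scene too. There is more than one size of the spacer; the one meant has the size given above.

How it is judged (in metres and radians):
On the way, in this order (a step that is already met when the one before it is completed fails the run):
1. the spacer is lifted out of its stand (height (world z) of spacer above 0.03 m), for 0.05 s.
2. the spacer is upright and down in the wide gap, at the thin block (x of spacer in the frame of block_thin between 0.017 and 0.039 m and y of spacer in the frame of block_thin between -0.017 and 0.017 m and z of spacer in the frame of block_thin below 0.008 m and angle between spacer's own z axis and vertical below 0.15 rad), for 0.1 s.
At the end, for the whole second after the job is handed in: Spacer upright (0.15 rad) at the thin block, underside under 8 mm above the gap floor; panel within 1.5 mm of flush; spacer presses it with over 2 N; fingers hold the spacer with over 2 N, still (under 20 mm/s); tub, tape, clip within 30 mm of their starts (all of step 2 and x of panel in the frame of jig above 0.0105 m and contact force between spacer and panel above 2 N and contact force between the fingers and spacer above 2 N and linear speed of spacer below 0.02 m/s and distance of each of tub, tape, clip from where it was at the start of the episode below 0.03 m); the arm keeps its last pose, push and grip.
It fails at once if the fingers touch the panel (more than 1 N) (contact force between the fingers and panel above 1 N).
It fails at once if the spacer is forced onto a block where the gap is too narrow (more than 20 N) (contact force between spacer and block_mid above 20 N or contact force between spacer and block_thick above 20 N).
It fails at once if a bystander is moved more than 30 mm (distance of any of tub, tape, clip from where it was at the start of the episode above 0.03 m).
It also fails if it takes over 51 s, if anything falls off the work surface, if the arm or the gripper's body presses on something with over 40 N, if the wrist force passes 120 N, or if a joint passes its speed limit or range.

## Working session

There is one attempt and no reset: what is moved stays moved. The work goes in short steps, Python scripts to look and compute and a tool call to move; the robot and the scene stay as the last step left them, time stands still between calls to the robot, and variables do not carry over. Pictures are saved under pics/ and viewed, at most 10 in all, crops included, and the job is handed in when it is done.

Besides the shell and the picture viewer there is one more tool, called after "Request:" as name(argument=value, ...) on one line, values as JSON. send_rows: Moves the arm, as the interface text tells. Its arguments: {"type":"object","properties":{"rows":{"type":"array","items":{"type":"number","minimum":-1,"maximum":1}},"squeeze":{"type":"number"}},"required":["rows"]}

```bash
mkdir -p pics
cat > h.py <<'E'
import numpy as np,cv2
from bench import bot
def cam(n):
    im=bot.get_image(n)
    return im
def ray(im,u,v,z,T=None):
    R,p=(np.array(im["rotation"]),np.array(im["position"])) if T is None else (T[:3,:3],T[:3,3])
    d=R@np.array([(u-im["cx"])/im["fx"],(v-im["cy"])/im["fy"],1])
    return p+d*(z-p[2])/d[2]
def wristT(im,o):
    T=np.eye(4);T[:3,:3]=o["eef_rot"];T[:3,3]=o["tool_pos"]
    return T@np.array(im["T_tool_cam"])
E
python3 - <<'E'
from h import *
import pickle
for n in("top","scene"):
    im=cam(n);pickle.dump(im,open(n+".pkl","wb"));cv2.imwrite(f"pics/{n}0.png",im["pixels"])
    print(n,im["position"],im["rotation"],im["fx"],im["cx"],im["cy"])
o=bot.get_obs();print(o["eef_rot"],o["tool_pos"],o["grip_width"],o["clock"])
E
```

```text
top [433.85519787 -16.59770816 923.60211867] [[ 0.1855576  -0.95986853  0.21028739]
 [-0.98261739 -0.18247715  0.03413445]
 [ 0.00560806 -0.21296595 -0.97704353]] 402.0798299466032 281.1011293843879 205.56197204534692
scene [1204.18647487 -158.8448471   870.53313066] [[ 0.25649148  0.76668728 -0.58855988]
 [ 0.96639474 -0.2142133   0.14210517]
 [-0.01712713 -0.60522993 -0.79586644]] 415.2548840427653 279.4788310377682 216.22014703270452
[[-9.07822511e-01  4.19353795e-01 -8.26464531e-04]
 [ 4.19354603e-01  9.07820401e-01 -1.95849613e-03]
 [-7.10214229e-05 -2.12454858e-03 -9.99997741e-01]] [230.38557021 498.69818472 230.3248963 ] 1.0002967407070946 0.1
```

View pics/top0.png

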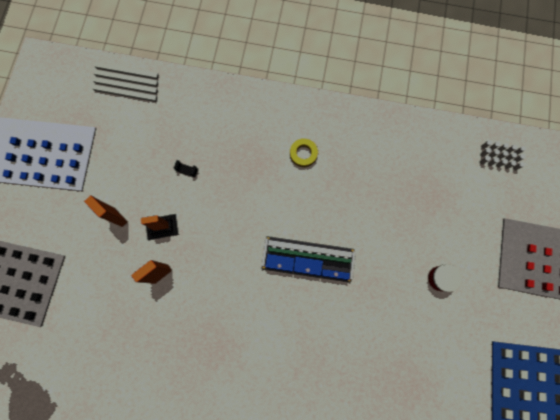

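View pics/scene0.png

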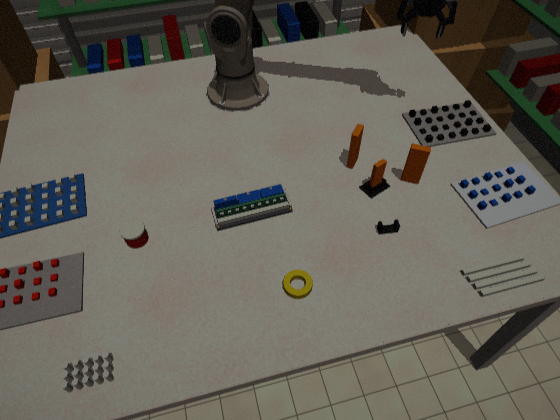

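The top view shows three orange plates. One is in the black stand at about (155,221), and two free-standing ones without a stand are at (105,210) and (150,271). The jig is at (309,260), with the thin block apparently at its right end (338,272). The plate in the stand fits the description, so I'll confirm it in an enlarged crop.

Run:
```python
from h import *
import pickle
im=pickle.load(open("top.pkl","rb"));p=im["pixels"]
a=cv2.resize(p[190:290,80:190],None,fx=3.6,fy=6*.6,interpolation=3)
b=cv2.resize(p[225:292,255:365],None,fx=7.2,fy=7.2,interpolation=3)
b=cv2.convertScaleAbs(b,alpha=1.7)
cv2.imwrite("pics/c_jig.png",b)
s=pickle.load(open("scene.pkl","rb"))["pixels"]
c=cv2.resize(s[115:215,330:440],None,fx=3.6,fy=3.6,interpolation=3)
cv2.imwrite("pics/c_st.png",cv2.convertScaleAbs(np.hstack([a,c]),alpha=1.5))
```

```text
(no output)
```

View pics/c_jig.png

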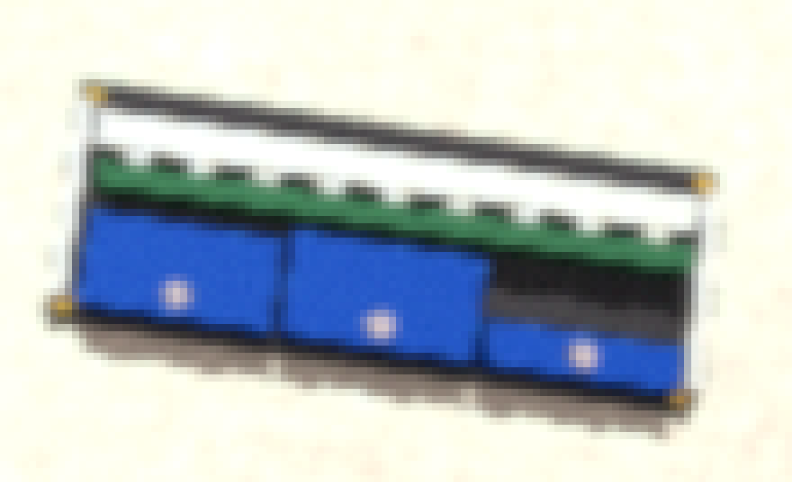

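View pics/c_st.png

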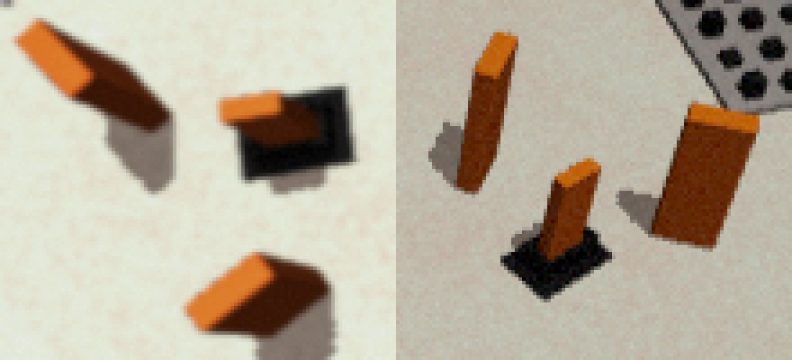

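The stand crop shows the small plate seated in the black stand, with top corners at crop pixels (220,100), (280,93), (284,117) and (225,125). The two larger decoys stand free. In the jig crop, the wide gap is at the right-hand (−y) block, and the gold corner marks are at (97,92), (705,182), (62,305) and (682,400).

Run:
```python
from h import *
import pickle
im=pickle.load(open("top.pkl","rb"))
def P(pts,s,ox,oy,z): return np.array([ray(im,ox+(u+.5)/s-.5,oy+(v+.5)/s-.5,z)[:2] for u,v in pts])
def rep(n,p):
    print(n,p.mean(0).round(1),"edges",[np.round(np.linalg.norm(p[i]-p[(i+1)%4]),1) for i in range(4)])
    d=p[0]-p[1]+p[3]-p[2]; print("  y-dir angle",np.arctan2(-d[0],d[1]).round(3))
rep("spacer",P([(220,100),(280,93),(284,117),(225,125)],3.6,80,190,97))
rep("foot",P([(238,97),(347,87),(355,160),(243,180)],3.6,80,190,4))
for z in(10,22):rep("jig",P([(97,92),(705,182),(682,400),(62,305)],7.2,255,225,z))
rep("thin block top",P([(488,317),(686,346),(684,390),(484,365)],7.2,255,225,40))
rep("gap: panel back/block",P([(492,255),(688,275),(686,346),(488,317)],7.2,255,225,42))
for n,u,v in(("clip",186,170),("tape",304,153),("tub",441,279)):print(n,ray(im,u,v,20)[:2].round())
```

```text
spacer [530.7 275.6] edges [np.float64(34.7), np.float64(14.5), np.float64(34.0), np.float64(15.2)]
  y-dir angle 0.316
foot [532.9 277.5] edges [np.float64(70.2), np.float64(48.2), np.float64(71.7), np.float64(54.3)]
  y-dir angle 0.325
jig [521.7 -67.5] edges [np.float64(194.2), np.float64(68.4), np.float64(195.1), np.float64(67.8)]
  y-dir angle 0.038
jig [520.5 -66.8] edges [np.float64(191.7), np.float64(67.5), np.float64(192.5), np.float64(66.9)]
  y-dir angle 0.038
thin block top [ 497.3 -130.7] edges [np.float64(60.2), np.float64(13.1), np.float64(60.5), np.float64(14.4)]
  y-dir angle 0.053
gap: panel back/block [ 513.9 -128.7] edges [np.float64(59.5), np.float64(21.3), np.float64(60.1), np.float64(18.7)]
  y-dir angle 0.064
clip [671. 250.]
tape [764. -15.]
tub [ 531. -364.]
```

Request:
send_rows(rows=[-0.92,-0.19,0,0,1,-0.92,-0.19,0,0,1,-0.92,-0.19,0,0,1,-0.92,-0.19,0,0,1,-0.92,-0.19,0,0,1,-0.92,-0.19,0,0,1,-0.92,-0.19,0,0,1,-0.92,-0.19,0,0,1,-0.92,-0.19,0,0,1,-0.92,-0.19,0,0,1])

```text
clock: 1.35
tool_pos: [382.7, 386.9, 231.3]
eef_rot: [[-0.908, 0.419, 0.0], [0.419, 0.908, 0.0], [-0.0, 0.0, -1.0]]
contact_force: [0.6, -0.2, -0.3]
grip_width: 1.0
grasp_force: 0.0
```

Request:
send_rows(rows=[-0.92,-0.19,0,0,1,-0.92,-0.19,0,0,1,-0.92,-0.19,0,0,1,-0.92,-0.19,0,0,1,-0.92,-0.19,0,0,1,-0.92,-0.19,0,0,1,-0.92,-0.19,0,0,1,-0.92,-0.19,0,0,1,-0.92,-0.19,0,0,1,-0.92,-0.19,0,0,1])

```text
clock: 2.6
tool_pos: [533.9, 275.3, 231.3]
eef_rot: [[-0.908, 0.419, 0.0], [0.419, 0.908, 0.0], [-0.0, 0.0, -1.0]]
contact_force: [-0.5, 0.3, 1.1]
grip_width: 1.002
grasp_force: 0.0
```

Request:
send_rows(rows=[0,0,0,1,0.5,0,0,0,1,0.5,0,0,0,1,0.5,0,0,0,1,0.5,0,0,0,1,0.5,0,0,0,1,0.5,0,0,0,1,0.5,0,0,0,1,0.5,0,0,0,1,0.5,0,0,0,1,0.5])

```text
clock: 3.85
tool_pos: [533.4, 275.7, 231.3]
eef_rot: [[-0.424, 0.906, 0.0], [0.906, 0.424, -0.0], [-0.0, -0.0, -1.0]]
contact_force: [0.1, -0.5, -0.5]
grip_width: 0.751
grasp_force: 0.0
```

Request:
send_rows(rows=[0,0,0,0.85,0.5,0,0,0,0.85,0.5,0,0,0,0,0.5,0,0,0,0,0.5])

```text
clock: 4.35
tool_pos: [533.1, 275.9, 231.2]
eef_rot: [[-0.317, 0.949, -0.0], [0.949, 0.317, -0.0], [-0.0, -0.0, -1.0]]
contact_force: [-0.5, -0.5, -0.2]
grip_width: 0.75
grasp_force: 0.0
```

Run:
```python
from h import *
import pickle
o=bot.get_obs();im=cam("wrist");pickle.dump((o,im),open("w1.pkl","wb"));cv2.imwrite("pics/w1.png",im["pixels"])
print(o["clock"],o["tool_pos"],np.array(o["eef_rot"]).round(3),o["grip_width"],o["contact_force"])
print(np.array(im["T_tool_cam"]).round(2),im["fx"])
T=wristT(im,o)
def proj(p):
    c=np.linalg.inv(T)@np.append(p,1);return (im["fx"]*c[0]/c[2]+im["cx"],im["fy"]*c[1]/c[2]+im["cy"])
print(proj([531.5,276,97]),proj([532,277,4]))
```

```text
4.35 [533.06112818 275.8673751  231.24997618] [[-0.317  0.949 -0.   ]
 [ 0.949  0.317 -0.   ]
 [-0.    -0.    -1.   ]] 0.75011445792914 [-0.45393022 -0.51881319 -0.18787628]
[[  -0.     -0.95   -0.31   78.59]
 [   1.     -0.      0.      0.77]
 [  -0.     -0.31    0.95 -142.01]
 [   0.      0.      0.      1.  ]] 316.20625052611655
(np.float64(276.08587866284637), np.float64(196.8288115711881)) (np.float64(277.30298437309716), np.float64(174.86492349591217))
```

View pics/w1.png

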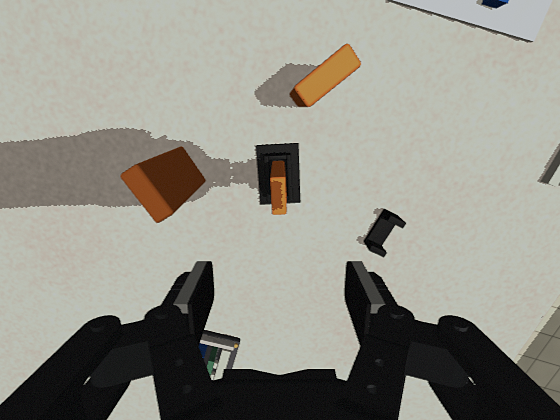

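The wrist view shows the spacer top at about (279,196) in the stand (278,174). The decoys are clear of the grasp at (163,185) and (325,75), and the clip is at (383,232). Next I'll measure the spacer top precisely.

Run:
```python
from h import *
import pickle
o,im=pickle.load(open("w1.pkl","rb"));T=wristT(im,o)
c=im["pixels"][150:225,250:310]; hsv=cv2.cvtColor(c,cv2.COLOR_BGR2HSV)
for lo in(140,160,180):
    m=cv2.inRange(hsv,(5,120,lo),(25,255,255))
    n,_,st,_=cv2.connectedComponentsWithStats(m); 
    r=cv2.minAreaRect(cv2.findNonZero(m)); b=cv2.boxPoints(r)+[250,150]
    p=np.array([ray(im,u,v,97,T)[:2] for u,v in b]); e=p-np.roll(p,-1,0)
    L=np.linalg.norm(e,axis=1); d=e[np.argmax(L)]; d*=np.sign(d[1])
    print(lo,m.sum()//255,p.mean(0).round(1),L.round(1),np.arctan2(-d[0],d[1]).round(3), b.round(1).tolist())
```

```text
140 347 [532.4 277.3] [13.3 34.8 13.8 34.8] 0.327 [[270.0, 177.0], [285.0, 177.0], [285.0, 214.0], [270.0, 214.0]]
160 252 [533.  277.6] [12.8 35.1 13.2 35.1] 0.374 [[269.8, 177.2], [284.1, 176.3], [286.5, 213.6], [272.2, 214.5]]
180 200 [533.2 277.9] [11.8 34.2 12.2 34.2] 0.375 [[270.8, 177.4], [284.0, 176.6], [286.2, 212.9], [273.0, 213.7]]
```

Request:
send_rows(rows=[0.08,0,0.83,-0.4,0.2,0,0,0.83,0,0.2,0,0,0.83,0,0.2,0,0,0.83,0,0.2,0,0,0.83,0,0.2,0,0,0.83,0,0.2,0,0,0.83,0,0.2,0,0,0.83,0,0.2,0,0,0.83,0,0.2,0,0,0.83,0,0.2])

```text
clock: 5.65
tool_pos: [532.4, 277.6, 64.2]
eef_rot: [[-0.342, 0.94, 0.0], [0.94, 0.342, 0.0], [0.0, 0.0, -1.0]]
contact_force: [-0.1, 0.2, -0.1]
grip_width: 0.598
grasp_force: 0.0
```

Request:
send_rows(rows=[0,0,0,0,0,0,0,0,0,-0.3,0,0,0,0,-0.6,0,0,0,0,-1,0,0,0,0,-1,0,0,0,0,-1,0,0,0,0,-1,0,0,0,0,-1], squeeze=50)

```text
clock: 6.65
tool_pos: [533.1, 277.8, 66.2]
eef_rot: [[-0.342, 0.94, 0.002], [0.94, 0.342, 0.001], [0.0, 0.002, -1.0]]
contact_force: [0.2, -0.7, 5.4]
grip_width: 0.152
grasp_force: 50.5
```

Request:
send_rows(rows=[0,0,-0.3,0,-1,0,0,-0.6,0,-1,0,0,-0.8,0,-1,0,0,-0.8,0,-1,0,0,-0.8,0,-1,0,0,-0.8,0,-1,0,0,-0.8,0,-1,0,0,-0.8,0,-1,0,0,-0.6,0,-1,0,0,-0.5,0,-1])

```text
clock: 7.9
tool_pos: [532.4, 277.5, 202.1]
eef_rot: [[-0.342, 0.94, 0.0], [0.94, 0.342, 0.0], [0.0, 0.0, -1.0]]
contact_force: [0.4, -0.3, -0.2]
grip_width: 0.154
grasp_force: 49.8
```

Run:
```python
from h import *
o=bot.get_obs();print(o["tool_pos"],o["contact_force"],o["grip_width"])
t=np.array([514,-130,0]);d=t-o["tool_pos"];print(np.array(o["eef_rot"]).T@d)
```

```text
[532.38671764 277.5430186  202.07559091] [ 0.36162755 -0.28405781 -0.24706777] 0.15412550039762746
[-376.65973184 -156.7583328   202.03514383]
```

Request:
send_rows(rows=[-0.9,-0.37,0,0,-1,-0.9,-0.37,0,0,-1,-0.9,-0.37,0,0,-1,-0.9,-0.37,0,0,-1,-0.9,-0.37,0,0,-1,-0.9,-0.37,0,0,-1,-0.9,-0.37,0,0,-1,-0.9,-0.37,0,0,-1])

```text
clock: 8.9
tool_pos: [526.0, 120.7, 201.4]
eef_rot: [[-0.342, 0.94, 0.0], [0.94, 0.342, 0.0], [-0.0, 0.0, -1.0]]
contact_force: [-0.2, 0.6, 0.0]
grip_width: 0.159
grasp_force: 49.8
```

Request:
send_rows(rows=[-0.9,-0.37,0,0,-1,-0.9,-0.37,0,0,-1,-0.9,-0.37,0,0,-1,-0.9,-0.37,0,0,-1,-0.9,-0.37,0,0,-1,-0.9,-0.37,0,0,-1,-0.9,-0.37,0,0,-1,-0.9,-0.37,0,0,-1])

```text
clock: 9.9
tool_pos: [519.5, -34.9, 201.3]
eef_rot: [[-0.342, 0.94, 0.0], [0.94, 0.342, 0.0], [-0.0, 0.0, -1.0]]
contact_force: [-0.3, 0.0, -0.4]
grip_width: 0.155
grasp_force: 49.8
```

Request:
send_rows(rows=[-0.9,-0.37,0,0,-1,-0.9,-0.37,0,0,-1,-0.9,-0.37,0,0,-1,-0.9,-0.37,0,0,-1,-0.9,-0.37,0,0,-1,-0.9,-0.37,0,0,-1,-0.9,-0.37,0,0,-1,-0.9,-0.37,0,0,-1])

```text
clock: 10.9
tool_pos: [513.0, -190.3, 201.3]
eef_rot: [[-0.342, 0.94, 0.0], [0.94, 0.342, 0.0], [0.0, 0.0, -1.0]]
contact_force: [0.2, -0.0, -0.3]
grip_width: 0.151
grasp_force: 49.8
```

Request:
send_rows(rows=[0,0,0,0.86,-1,0,0,0,0.86,-1,0,0,0,0.86,-1,0,0,0,0.86,-1,0,0,0,0.86,-1,0,0,0,0,-1,0,0,0,0,-1])

```text
clock: 11.78
tool_pos: [513.1, -189.4, 201.3]
eef_rot: [[-0.05, 0.999, 0.0], [0.999, 0.05, 0.0], [0.0, 0.0, -1.0]]
contact_force: [0.4, -0.9, -0.8]
grip_width: 0.159
grasp_force: 49.8
```

Run:
```python
from h import *
import pickle
o=bot.get_obs();im=cam("wrist");pickle.dump((o,im),open("w2.pkl","wb"));cv2.imwrite("pics/w2.png",cv2.convertScaleAbs(cv2.resize(im["pixels"][:400,:],(784,560),interpolation=3),alpha=1.2))
print(o["tool_pos"],np.array(o["eef_rot"]).round(4).tolist(),o["grip_width"])
```

```text
[ 513.14418595 -189.43392917  201.29535197] [[-0.0497, 0.9988, 0.0], [0.9988, 0.0497, 0.0], [0.0, 0.0, -1.0]] 0.15886751572762686
```

View pics/w2.png

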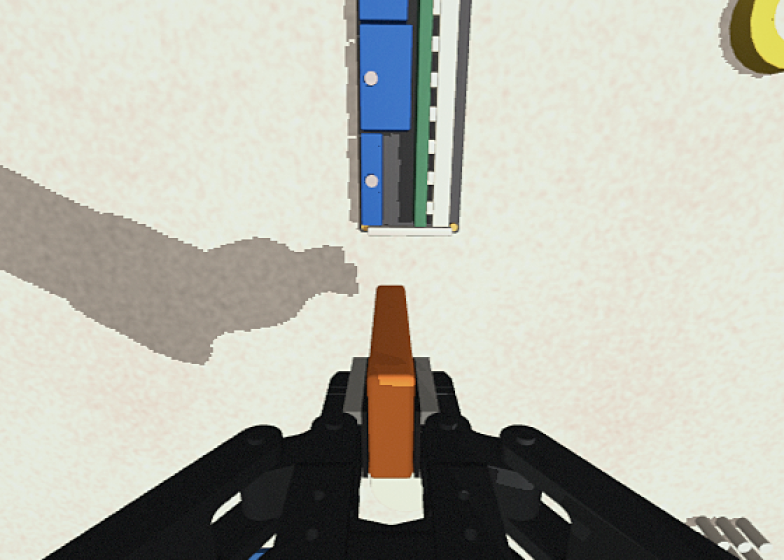

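The view shows the spacer held upright, with its bottom edge at (377–405, 287). The thin block top is (360–382, 135–226), and the panel's green strip has its left edge near (414–418). I'll extract the edges by colour.

Run:
```python
from h import *
import pickle
o,im=pickle.load(open("w2.pkl","rb"));T=wristT(im,o);R=np.array(o["eef_rot"])
hsv=cv2.cvtColor(im["pixels"],cv2.COLOR_BGR2HSV)
B=cv2.inRange(hsv,(100,100,60),(125,255,255));G=cv2.inRange(hsv,(55,60,40),(95,255,255))
L,Rr,Gl=[],[],[]
for v in range(100,158,3):
    b=np.flatnonzero(B[v,240:300])+240;g=np.flatnonzero(G[v,260:330])+260
    if len(b) and len(g):
        L.append(ray(im,b[0]-.5,v,40,T)[:2]);Rr.append(ray(im,b[-1]+.5,v,40,T)[:2]);Gl.append(ray(im,g[0]-.5,v,44,T)[:2])
for n,a in(("Lback",L),("Rfront",Rr),("panel",Gl)):
    a=np.array(a);k=np.polyfit(a[:,1],a[:,0],1);print(n,"x at y=-130:",np.polyval(k,-130).round(2),"yaw",np.arctan(-k[0]).round(4))
for u,v,z in((360,135,40),(382,135,40),(382,226,40),(361,226,40),(361,229,22),(455,229,22),(371,181,40)):print(u,v,ray(im,u/1.4,v/1.4,z,T).round(1))
# spacer bottom corners (near face y side), z~141-> bottom near edge
for z in(136,140,144):
    a=ray(im,377/1.4,287/1.4,z,T);b=ray(im,405/1.4,287/1.4,z,T);print(z,(R.T@(a-o["tool_pos"])).round(1),(R.T@(b-o["tool_pos"])).round(1))
```

```text
Lback x at y=-130: 491.66 yaw 0.0282
Rfront x at y=-130: 505.62 yaw 0.0428
panel x at y=-130: 527.39 yaw 0.0409
360 135 [ 490.6 -102.9   40. ]
382 135 [ 504.8 -102.2   40. ]
382 226 [ 507.3 -161.    40. ]
361 226 [ 492.9 -161.7   40. ]
361 229 [ 491.9 -166.9   22. ]
455 229 [ 560.4 -163.6   22. ]
371 181 [ 498.7 -131.4   40. ]
136 [14.6 -5.4 65.3] [14.6  8.3 65.3]
140 [15.8 -5.3 61.3] [15.8  8.2 61.3]
144 [17.1 -5.1 57.3] [17.1  8.1 57.3]
```

Request:
send_rows(rows=[0.73,0.064,0,0.12,-1,0.73,0.064,0,0,-1,0.73,0.064,0,0,-1,0.73,0.064,0,0,-1,0,0,0.6,0,-1,0,0,0.8,0,-1,0,0,0.8,0,-1,0,0,0.8,0,-1,0,0,0.8,0,-1,0,0,0.5,0,-1])

```text
clock: 13.08
tool_pos: [515.3, -130.6, 113.9]
eef_rot: [[-0.04, 0.999, -0.002], [0.999, 0.04, 0.0], [0.0, -0.002, -1.0]]
contact_force: [0.2, 0.2, 0.0]
grip_width: 0.156
grasp_force: 49.8
```

Run:
```python
from h import *
import pickle
o=bot.get_obs();im=cam("wrist");pickle.dump((o,im),open("w3.pkl","wb"));w=cv2.resize(im["pixels"][100:300,180:380],(560,560),interpolation=3)
cv2.imwrite("pics/w3.png",cv2.convertScaleAbs(w,alpha=1.3))
print(o["tool_pos"],np.array(o["eef_rot"]).round(4).tolist(),o["contact_force"])
```

```text
[ 515.31456723 -130.59385773  113.86890389] [[-0.0403, 0.9992, -0.0015], [0.9992, 0.0403, 0.0002], [0.0002, -0.0015, -1.0]] [0.1675722  0.24048253 0.02965003]
```

View pics/w3.png

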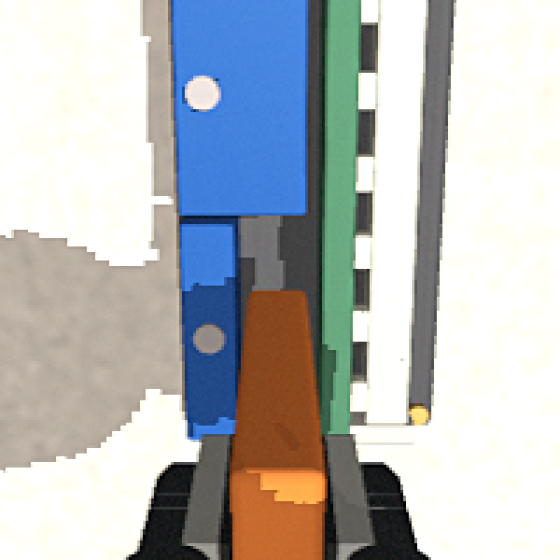

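The spacer's bottom edge (247–308, 291) sits between the thin block's edge (238) and the panel (~321), so it is centred in the gap. I'll descend.

Request:
send_rows(rows=[0,0.025,0.3,0,-1,0,0,0.3,0,-1,0,0,0.3,0,-1,0,0,0.3,0,-1,0,0,0.25,0,-1,0,0,0.2,0,-1,0,0,0.15,0,-1,0,0,0,0,-1])

```text
clock: 14.12
tool_pos: [516.3, -130.5, 79.1]
eef_rot: [[-0.041, 0.999, -0.0], [0.999, 0.041, 0.0], [0.0, -0.0, -1.0]]
contact_force: [0.1, -0.1, -0.6]
grip_width: 0.156
grasp_force: 49.8
```

Request:
send_rows(rows=[0,0,0.1,0,-1,0,0,0.1,0,-1,0,0,0.1,0,-1,0,0,0,0,-1])

```text
clock: 14.62
tool_pos: [516.2, -130.5, 73.1]
eef_rot: [[-0.041, 0.999, -0.0], [0.999, 0.041, 0.0], [0.0, -0.0, -1.0]]
contact_force: [0.4, -0.2, -0.1]
grip_width: 0.16
grasp_force: 49.8
```

Request:
send_rows(rows=[0,0,0.05,0,-1,0,0,0.05,0,-1,0,0,0,0,-1])

```text
clock: 15.0
tool_pos: [516.4, -130.6, 71.3]
eef_rot: [[-0.041, 0.999, 0.0], [0.999, 0.041, 0.0], [0.0, 0.0, -1.0]]
contact_force: [0.6, 0.1, -0.2]
grip_width: 0.153
grasp_force: 49.8
```

Request:
send_rows(rows=[0,0,0.05,0,-1,0,0,0,0,-1])

```text
clock: 15.25
tool_pos: [516.5, -130.7, 71.2]
eef_rot: [[-0.04, 0.999, 0.0], [0.999, 0.04, 0.0], [0.0, 0.0, -1.0]]
contact_force: [-1.7, 1.6, 4.9]
grip_width: 0.158
grasp_force: 50.6
```

Request:
send_rows(rows=[0,0,0.05,0,-1,0,0,0,0,-1])

```text
clock: 15.5
tool_pos: [516.6, -130.8, 71.2]
eef_rot: [[-0.04, 0.999, 0.001], [0.999, 0.04, 0.001], [0.001, 0.001, -1.0]]
contact_force: [-4.2, 0.8, 10.9]
grip_width: 0.154
grasp_force: 51.4
```

Request:
send_rows(rows=[0,0,0.05,0,-1,0,0,0,0,-1])

```text
clock: 15.75
tool_pos: [516.7, -130.8, 71.1]
eef_rot: [[-0.04, 0.999, 0.001], [0.999, 0.04, 0.001], [0.001, 0.001, -1.0]]
contact_force: [-5.2, 1.5, 17.0]
grip_width: 0.154
grasp_force: 52.3
```

Request:
send_rows(rows=[0,0,-0.1,0,-1,0,0,-0.1,0,-1,0,0.05,0,0,-1,0,0.05,0,0,-1,0,0.05,0,0,-1,0,0.05,0,0,-1,0,0,0,0,-1], squeeze=80)

```text
clock: 16.62
tool_pos: [519.6, -130.4, 72.0]
eef_rot: [[-0.04, 0.999, -0.002], [0.999, 0.04, 0.0], [0.0, -0.002, -1.0]]
contact_force: [-1.6, 0.2, -1.3]
grip_width: 0.151
grasp_force: 78.0
```

Request:
send_rows(rows=[0,0.05,0,0,-1,0,0.05,0,0,-1,0,0,0,0,-1])

```text
clock: 17.0
tool_pos: [521.6, -130.3, 72.0]
eef_rot: [[-0.04, 0.999, -0.002], [0.999, 0.04, 0.0], [0.0, -0.002, -1.0]]
contact_force: [-3.4, 0.1, 0.3]
grip_width: 0.154
grasp_force: 77.9
```

Request:
send_rows(rows=[0,0.05,0,0,-1,0,0.05,0,0,-1,0,0,0,0,-1])

```text
clock: 17.38
tool_pos: [524.0, -130.2, 72.0]
eef_rot: [[-0.041, 0.999, -0.001], [0.999, 0.041, 0.0], [0.0, -0.001, -1.0]]
contact_force: [-3.2, -0.2, -1.1]
grip_width: 0.152
grasp_force: 77.8
```

Request:
send_rows(rows=[0,0.05,0,0,-1,0,0.05,0,0,-1,0,0,0,0,-1])

```text
clock: 17.75
tool_pos: [525.8, -130.2, 72.0]
eef_rot: [[-0.041, 0.999, -0.001], [0.999, 0.041, 0.0], [0.0, -0.001, -1.0]]
contact_force: [-5.6, -0.2, -1.3]
grip_width: 0.148
grasp_force: 78.0
```

Request:
send_rows(rows=[0,0.05,0,0,-1,0,0,0,0,-1,0,0,0,0,-1])

```text
clock: 18.12
tool_pos: [525.9, -130.1, 72.0]
eef_rot: [[-0.04, 0.999, -0.003], [0.999, 0.04, 0.001], [0.001, -0.003, -1.0]]
contact_force: [-7.2, -0.9, 0.7]
grip_width: 0.151
grasp_force: 78.2
```

Request:
send_rows(rows=[0,0.05,0,0,-1,0,0,0,0,-1,0,0,0,0,-1])

```text
clock: 18.5
tool_pos: [526.0, -130.2, 72.0]
eef_rot: [[-0.04, 0.999, -0.005], [0.999, 0.04, 0.001], [0.001, -0.005, -1.0]]
contact_force: [-8.9, -0.0, 3.1]
grip_width: 0.148
grasp_force: 78.4
```

Run:
```python
from h import *
import pickle
o=bot.get_obs();im=cam("wrist");w=cv2.resize(im["pixels"][100:300,180:380],(560,560),interpolation=3)
cv2.imwrite("pics/w4.png",cv2.convertScaleAbs(w,alpha=1.3))
print(o["tool_pos"],o["contact_force"])
```

```text
[ 526.00486913 -130.19400191   71.98783939] [-8.91533429 -0.04528886  3.05681738]
```

View pics/w4.png

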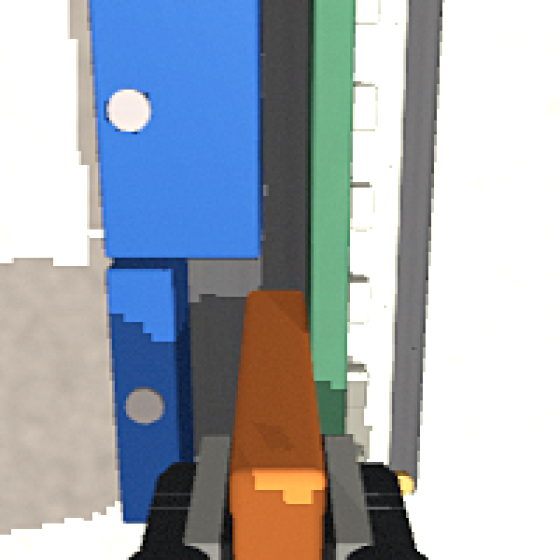

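The dark gap between the green panel (310–350) and the white rail has closed. The spacer stands against the panel with its bottom at (245–305, 292), and the push is steady at about 9 N. I'll hand it in.

```bash
python3 -c "
from bench import bot
print(bot.finish_job())"
```

```text
the job is handed in; nothing more can be done
None
```

I've handed the job in with the spacer upright and about 1 mm off the gap floor at the thin block, still gripped at about 78 N and pressing the panel flush against the foot rail with about 9 N; the hand-in call returned no verdict.

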